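Assemble the two jar sets in their holders

TASK

Make up the two jar sets in this order: stand the large jar in the wide holder, hang the metal insert in it, and put the large lid on the insert; then stand the small jar in the narrow holder and put the small lid on it. Everything must end upright and fully home, one on the other; leave the finished jar and the star knob where they are.

Things in the scene. Friction and masses are not known exactly. Their poses are not given: they have to be found in the camera images.
- wide_holder: Fixed round holder, black with grey recess floor, outer diameter 92 mm, 18 mm high, with a round recess 72 mm across whose floor is 6 mm above the work surface. Origin: centre of its underside, on the work surface; z up.
- narrow_holder: Fixed round holder, black with grey recess floor, outer diameter 74 mm, 18 mm high, with a round recess 54 mm across whose floor is 6 mm above the work surface. Origin: centre of its underside; z up.
- large_jar: Open white plastic jar, the larger of the two: outer diameter 62 mm, 62 mm high, straight wall 5 mm thick, so the mouth is 52 mm wide; floor 4 mm thick. Stands upright on the work surface. Origin: centre of its underside; z points up to the mouth. About 70 g.
- insert_cup: Open dark metal cup with broad collar, the large jar's insert, standing on its foot. Tapered body 30 mm high (38 mm across at foot, 44 at top), hangs in the jar's mouth; above it the collar, 62 mm across, 16 mm high, bore 44 mm, whose underside (30 mm above the origin) rests on the jar's rim. Total height 46 mm. Origin: centre of the foot's underside; z up. About 60 g.
- large_lid: White plastic press-in lid, the larger, standing on its plug: plug 12 mm high (28 mm across at foot, 36 at top), flange 62 mm across, 5 thick, on top a grip boss 30 mm across, 16 high; total 33 mm. Plug goes loosely into the insert cup's bore; flange (underside 12 mm above the origin) rests on its collar. Origin: centre of the plug's underside; z up. About 40 g.
- small_jar: Open white plastic jar, the smaller of the two: outer diameter 44 mm, 52 mm high, straight wall 4 mm thick, mouth 36 mm wide. Stands upright on the work surface. Origin: centre of its underside; z points up to the mouth. About 50 g.
- small_lid: White plastic press-in lid, the smaller, standing on its plug: plug 10 mm high (20 mm across at foot, 28 at top), flange 44 mm across, 5 thick, on top a grip boss 22 mm across, 14 high; total 29 mm. Plug goes loosely into the small jar's mouth; flange (underside 10 mm above the origin) rests on its rim. Origin: centre of the plug's underside; z up. About 25 g.
- finished_jar: Bystander: closed jar with white body and grey screw cap, 76 mm across, 98 mm high, standing near the right edge of the work. Origin: centre of its underside. Leave it where it is.
- star_knob: Bystander: black five-lobed clamping knob standing on its 16 mm steel hub, 56 mm across, 32 mm high, near the left edge of the work. Origin: centre of its underside. Leave it where it is.
Not all that is in view belongs to the job. Leave any pink look-alike of the small_jar alone. What is shaped like the large_jar but yellow is not meant.

How it is judged:
On the way, in this order (a step that is already met when the one before it is completed fails the run):
1. The large jar stands in the wide holder (horizontal distance between large_jar and wide_holder below 0.008 m and z of large_jar in the frame of wide_holder between 0.003 and 0.009 m and angle between large_jar's own z axis and vertical below 0.1 rad and contact force between large_jar and the fingers below 0.3 N), for 0.2 s.
2. The metal insert hangs in the large jar, its collar down on the jar's rim (horizontal distance between insert_cup and large_jar below 0.008 m and z of insert_cup in the frame of large_jar between 0.029 and 0.035 m and angle between insert_cup's own z axis and vertical below 0.1 rad and contact force between insert_cup and the fingers below 0.3 N), for 0.2 s.
3. The large lid is fully home on the insert (horizontal distance between large_lid and insert_cup below 0.008 m and z of large_lid in the frame of insert_cup between 0.031 and 0.037 m and angle between large_lid's own z axis and vertical below 0.1 rad and contact force between large_lid and the fingers below 0.3 N), for 0.2 s.
4. The small jar stands in the narrow holder (horizontal distance between small_jar and narrow_holder below 0.008 m and z of small_jar in the frame of narrow_holder between 0.003 and 0.009 m and angle between small_jar's own z axis and vertical below 0.1 rad and contact force between small_jar and the fingers below 0.3 N), for 0.2 s.
5. The small lid is fully home on the small jar (horizontal distance between small_lid and small_jar below 0.008 m and z of small_lid in the frame of small_jar between 0.039 and 0.045 m and angle between small_lid's own z axis and vertical below 0.1 rad and contact force between small_lid and the fingers below 0.3 N), for 0.2 s.
At the end, for the whole second after the job is handed in: Large jar in the wide holder's recess, insert on the large jar, large lid on the insert, small jar in the narrow holder's recess, small lid on the small jar: each centred on what carries it within 8 mm, at its seated height within 3 mm, upright within 0.1 rad, and at rest (horizontal distance between large_jar and wide_holder below 0.008 m and z of large_jar in the frame of wide_holder between 0.003 and 0.009 m and angle between each of large_jar, insert_cup, large_lid, small_jar, small_lid's own z axis and vertical below 0.1 rad and horizontal distance between insert_cup and large_jar below 0.008 m and z of insert_cup in the frame of large_jar between 0.029 and 0.035 m and horizontal distance between large_lid and insert_cup below 0.008 m and z of large_lid in the frame of insert_cup between 0.031 and 0.037 m and horizontal distance between small_jar and narrow_holder below 0.008 m and z of small_jar in the frame of narrow_holder between 0.003 and 0.009 m and horizontal distance between small_lid and small_jar below 0.008 m and z of small_lid in the frame of small_jar between 0.039 and 0.045 m and linear speed of each of large_jar, insert_cup, large_lid, small_jar, small_lid below 0.02 m/s and angular speed of each of large_jar, insert_cup, large_lid, small_jar, small_lid below 0.2 rad/s); the robot touches nothing.
It fails at once if the finished jar is moved more than 30 mm or tipped over (distance of finished_jar from where it was at the start of the episode above 0.03 m or angle between finished_jar's own z axis and vertical above 0.5 rad).
It fails at once if the star knob is moved more than 30 mm or tipped over (distance of star_knob from where it was at the start of the episode above 0.03 m or angle between star_knob's own z axis and vertical above 0.5 rad).
It also fails if it takes over 128 s, if anything falls off the work surface, if the arm or the gripper's body presses on something with over 40 N, if the wrist force passes 120 N, or if a joint passes its speed limit or range.

ROBOT

A 6-joint arm with a two-finger parallel gripper is mounted at the origin on the work surface. World frame = base frame: x ahead of the robot, y to its left, z up, the work surface at z = 0. Lengths are in m, angles in rad, forces in N, time in s.
With the tool pointing down it reaches from about 0.35 to 0.975 m from the base axis. Payload 4.9 kg.
Tool frame: the origin (TCP) lies on the centre line of the jaws, within the pads' length; the fingertips stand ahead of it and the grasp point (between the pads) is the TCP (manip.tip_extent is the z of the fingertips in the tool frame, in m); z points along the fingers, y is the line along which they close (so a half turn about z gives the same grasp; the last joint's range is limited). The gripper opens to 85 mm and grips with 20 to 120 N. Pads are 22 mm wide; open, the fingers measure 114 mm over their backs; the gripper's body (76 mm by 85 mm) begins 54 mm behind the grasp point. The pads swing forward as they close: fully open they stand 13 mm farther back than shut.
Start: joints at [-1.355, 0.053, 1.613, -0, 1.476, -0.119], TCP at [0.205, -0.59, 0.25] pointing down, gripper open.
Joint ranges: [-3.01, 3.01], [-1.01, 2.22], [0.06, 2.58], [-1.02, 4.17], [0.09, 2.62], [-3.14, 3.14]. Speed limits (rad/s): [2.57, 2.57, 3.14, 3.14, 3.14, 3.14].

INTERFACE

Orientations are given as a unit quaternion [w, x, y, z].
In Python, from plant import manip gives the robot as it stands. The module is installed in compiled form; this text tells all that it offers.
- The arm moves only by the tool inch_along, called as name(argument=value, ...) on one line, values as JSON. Schema: {"type":"object","properties":{"moves":{"type":"array","items":{"type":"number"},"minItems":7,"maxItems":35},"only":{"type":"string"},"quiet":{"type":"boolean"},"lines":{"type":"string"}},"required":["moves"],"additionalProperties":false}. moves is one flat list of numbers that holds 1 to 5 rows one after another, with no inner brackets; each row has 7 numbers: the opening from 0.0 (shut) to 1.0 (fully open), then dx, dy, dz in shares of the most that a row can go, 1 being 62.5 mm, then a rotation vector rx, ry, rz in normalised numbers (1 is 4 rad); each row shifts and turns the commanded pose from where the row before left it, along the tool's axes as they then stand; what a row does not reach is not made up. A row lasts 1/8 s, in which the tool goes at most 0.0625 m and 0.188 rad, less where a joint would pass 70% of its speed; a pose out of reach is approached as far as the arm can. The fingers move at their own pace and stop on an object; the grip force is fixed at half the most. Time passes only in rows, so rows that do not move let the fingers close. The tool returns the time, the measured TCP pose, the force, the opening and the grip force at its end. only (a regular expression) keeps the lines of the reply that match it, lines (a string "A,B") keeps lines A to B, and quiet returns only ok. No shift or turn number may pass 1 either way. Input that does not fit is refused with a message, and nothing moves.
- manip.state(): the state, without advancing time (a new reading comes with each control period).
- manip.grab_frame(name): name is "scene" or "side" or "wrist"; returns (picture, depth): 400x640x3 uint8, red, green, blue; 400x640 float32, m along the optical axis (not along the pixel's ray), 0 where there is no reading.
- manip.camera_params(name): a dict with "intrinsics" (3x3 intrinsics, pixels), "k1" (the pictures are not rectified: a ray, as slopes to the right and down, at radius r is drawn at 1 + k1 r^2 times it, then the intrinsics apply), "xyz" and "orientation" of the camera in the world. Camera axes: x right, y down, z forward; pixel columns grow to the right and rows downward; lengths in m; the calibration is good to about 2 mm. A picture is of the moment at which its call begins: read the wrist's pose just before it. camera_params takes no time and is no camera call; for the wrist camera it gives the pose at the moment of the call.
- manip.job_done(): hands the job in; it is judged then, once.
Trained networks look in the newest picture that a camera, given by its name, has taken for a name from the list of things; names that differ only in an ending like _2 or _b are one class to them, and where a whole thing is asked for, a point or a joint stands for the part that bears it (a point fixed in the world has none). Each returns a list of dicts, best first, with "conf" (0 to 1); they miss things now and then, are a little off and sometimes report something else, mostly with a low value. They report only what shows in the picture. A call takes as long as a camera call. They do not tell look-alikes from the thing itself.
- manip.look_for(camera, query): "extent" ([left, top, right, bottom] in pixels, round what is visible of it).
- manip.outline_of(camera, query): "region" (400x640 bool, what is visible of it) and "extent" ([left, top, right, bottom] in pixels, round what is visible of it).
- manip.mark_of(camera, query): "centre" ([row, column] in pixels: a listed point, or the origin of a listed thing).
The state is a dict: "time": time; "joint_pos": joint angles; "joint_vel": joint speeds; "joint_efforts": joint torques, N m; "tool_pos": TCP position; "tool_rot": TCP orientation; "contact_force": force on the tool from outside, world axes, zero at the start; "ft_torque": the same for the moment, N m; "gripper_width": opening from 0.0 (shut) to 1.0 (fully open); "grasp_force": force on a finger pad.
Only numpy, scipy, OpenCV 4.12 (cv2) and the standard library are available. Lean on these libraries where they do the work, as an engineer would, in place of code of your own. Each camera call takes 0.05 s, during which the arm holds its last target. There are 200 camera calls.

## Working session

There is one attempt and no reset: what is moved stays moved. The work goes in short steps, Python scripts to look and compute and a tool call to move; the robot and the scene stay as the last step left them, time stands still between calls to the robot, and variables do not carry over. Pictures are saved under pics/ and viewed, at most 14 in all, crops included, and the job is handed in when it is done.

```bash
mkdir -p pics
```

Create h.py:
```python
import numpy as np, cv2
from scipy.spatial.transform import Rotation as R
from plant import manip
def q2r(q): return R.from_quat([q[1],q[2],q[3],q[0]]).as_matrix()
def cam(n):
    p=manip.camera_params(n); return np.array(p["intrinsics"]),p["k1"],np.array(p["xyz"]),q2r(p["orientation"])
def world(n,d,c=None):
    "HxWx3 world points from depth"
    K,k,t,M=c or cam(n)
    v,u=np.mgrid[0:d.shape[0],0:d.shape[1]]
    xd=(u-K[0,2])/K[0,0]; yd=(v-K[1,2])/K[1,1]
    x,y=xd.copy(),yd.copy()
    for _ in range(8):
        s=1+k*(x*x+y*y); x=xd/s; y=yd/s
    P=np.stack([x*d,y*d,d],-1)
    W=P@M.T+t; W[d==0]=np.nan
    return W
def proj(n,X,c=None):
    K,k,t,M=c or cam(n)
    p=(np.atleast_2d(X)-t)@M; s=p[:,:2]/p[:,2:]; s=s*(1+k*(s**2).sum(1,keepdims=True))
    return s*[K[0,0],K[1,1]]+[K[0,2],K[1,2]]
def save(im,f): cv2.imwrite('pics/'+f,im[...,::-1])
def circ(P):
    A=np.c_[2*P[:,:2],np.ones(len(P))]; s=np.linalg.lstsq(A,(P[:,:2]**2).sum(1),rcond=None)[0]
    return s[:2],np.sqrt(s[2]+s[:2]@s[:2])
```

Run:
```python
from h import *
print(manip.state()); print(manip.tip_extent)
for n in("scene","side","wrist"):
    im,d=manip.grab_frame(n); save(im,n+'0.png'); np.savez('pics/'+n+'0.npz',im=im,d=d)
    K,k,t,M=cam(n); print(n,K[0,0],k,t,M[:,2])
    if n=="wrist": continue
    for q in["wide_holder","narrow_holder","large_jar","insert_cup","large_lid","small_jar","small_lid","finished_jar","star_knob"]:
        print(q,[(np.round(r["extent"]).astype(int).tolist(),round(r["conf"],2)) for r in manip.look_for(n,q)])
```

```text
{'time': 0.0, 'joint_pos': array([-1.35499845e+00,  5.33613503e-02,  1.61429292e+00,  9.46086239e-06,
        1.47604509e+00, -1.18968344e-01]), 'joint_vel': array([-1.90823205e-04,  7.41551260e-04, -1.55035274e-03,  2.19922612e-03,
        7.37498673e-05, -5.95523862e-04]), 'joint_efforts': array([-2.37166212e-03, -3.93680906e+01, -3.70175457e+01, -3.59102041e-04,
        7.04679958e-03,  7.29043109e-06]), 'tool_pos': array([ 0.20523581, -0.58971158,  0.24906087]), 'tool_rot': array([-1.05234691e-03,  9.86023652e-01,  1.66602067e-01, -4.62747113e-05]), 'contact_force': array([0.26849343, 0.62225274, 0.41670852]), 'ft_torque': array([-0.07883572, -0.00329033, -0.0451691 ]), 'grasp_force': 0.0, 'gripper_width': 0.9990980814136897}
0.019
scene 452.42611267303965 -0.046538225558254286 [1.28655125 0.03820673 1.12272508] [-0.57504293 -0.01671813 -0.8179524 ]
wide_holder [([335, 175, 359, 207], 0.76)]
narrow_holder [([270, 183, 298, 208], 0.7)]
large_jar [([256, 223, 280, 249], 0.75), ([295, 218, 322, 246], 0.69)]
insert_cup []
large_lid [([381, 228, 408, 250], 0.55)]
small_jar [([242, 153
[... 181 characters left out ...]
 224], 0.62)]
star_knob [([456, 207, 474, 220], 0.59)]
side 384.40111408389816 0.02662297388929071 [0.32172306 0.70656651 0.91417688] [ 0.17378195 -0.60915785 -0.77377422]
wide_holder [([315, 216, 343, 242], 0.75)]
narrow_holder [([321, 174, 347, 193], 0.77)]
large_jar [([281, 147, 303, 176], 0.74)]
insert_cup [([322, 271, 346, 294], 0.58)]
large_lid [([242, 248, 264, 269], 0.6)]
small_jar [([372, 156, 387, 176], 0.58), ([370, 133, 383, 152], 0.52)]
small_lid [([296, 140, 308, 145], 0.46)]
finished_jar [([332, 87, 353, 123], 0.86)]
star_knob [([241, 322, 261, 342], 0.61)]
wrist 290.18588942814193 0.010297194385592345 [ 0.28361046 -0.56323553  0.37232317] [-0.30812743 -0.10664725 -0.94534854]
```

Run:
```python
from h import *
a=np.load('pics/scene0.npz')['im'][120:270,130:500]; b=np.load('pics/side0.npz')['im'][70:360,220:420]
cv2.imwrite('pics/a.png',cv2.resize(a[...,::-1],None,fx=2.15,fy=2.15,interpolation=2))
cv2.imwrite('pics/b.png',cv2.resize(b[...,::-1],None,fx=2,fy=2,interpolation=2))
```

```text
(no output)
```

View pics/a.png

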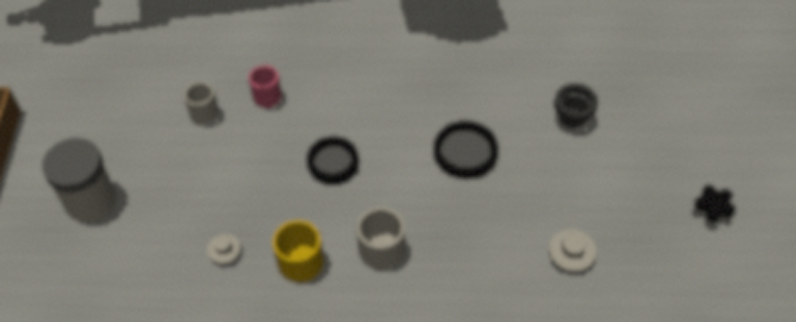

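View pics/b.png

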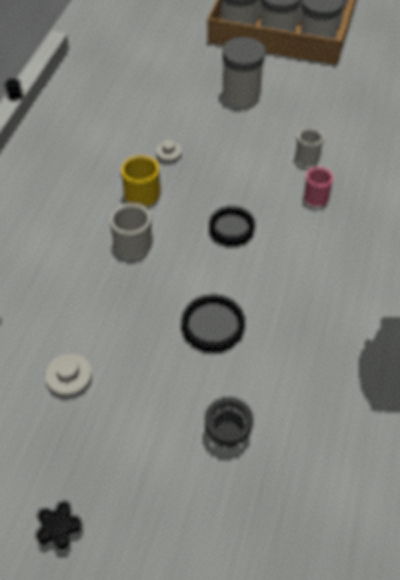

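The scene crop shows the white large jar at full-frame pixel (307,231), its yellow look-alike at (269,236), the white small jar at (224,168) and its pink look-alike at (253,160). The wide holder is at (347,190), the narrow one at (285,195), the insert at (397,168), the large lid at (396,237), the small lid at (234,236), the knob at (462,215) and the finished jar at (167,204). The side view agrees. The white jars match the description ("white plastic"), so yellow and pink are out.

Run:
```python
from h import *
a=np.load('pics/scene0.npz')['im'][140:260,205:335]
cv2.imwrite('pics/c.png',cv2.resize(a[...,::-1],None,fx=4.5,fy=4.5,interpolation=2))
for n in("scene","side"):
    z=np.load(f'pics/{n}0.npz'); d=z['d']; W=world(n,d)
    Z=W[...,2]; print(n,"floor z",np.nanmedian(Z), np.nanstd(Z[200:260,330:380]))
    ok=(Z>0.006)&(Z<0.15)&(W[...,0]>0.3)&(W[...,0]<1)&(abs(W[...,1])<0.6)
    m=cv2.morphologyEx(ok.astype(np.uint8),cv2.MORPH_OPEN,np.ones((2,2)))
    N,L,S,C=cv2.connectedComponentsWithStats(m)
    for i in range(1,N):
        if S[i,4]<40: continue
        P=W[L==i]; z=P[:,2]; zt=np.percentile(z,96)
        T=P[z>zt-0.006]
        mid=(T[:,:2].min(0)+T[:,:2].max(0))/2
        c,r=circ(T)
        print(S[i].tolist(),np.round(C[i]),"ztop %.3f"%zt,"n",len(T),"mid",mid.round(3),"ext",np.ptp(T[:,:2],0).round(3),"circ",c.round(3),r.round(3))
```

```text
scene floor z 0.0004891250299086103 0.002788609899213836
[246, 152, 16, 19, 249] [254. 161.] ztop 0.052 n 49 mid [ 0.395 -0.186] ext [0.042 0.039] circ [ 0.394 -0.187] 0.019Traceback (most recent call last):
  File "<stdin>", line 14, in <module>
    return umr_minimum(a, axis, None, out, keepdims, initial, where)
ValueError: zero-size array to reduction operation minimum which has no identity
```

View pics/c.png

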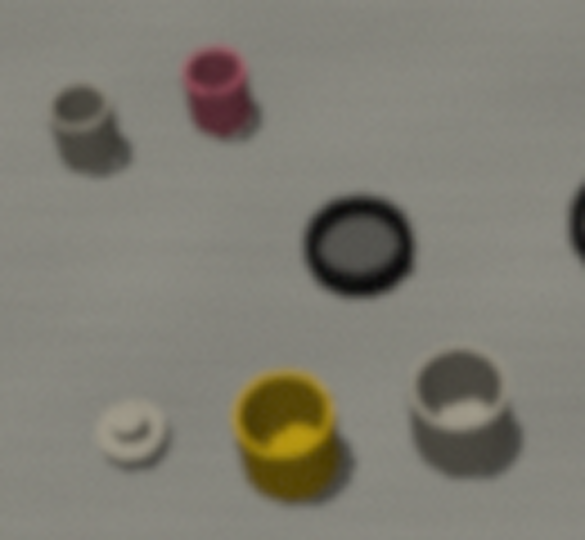

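The crop (offset 205,140; scale 4.5) confirms the colours. The white large jar is at full-frame (307,231) with yellow left of it at (269,236). The white small jar is at (224,168) with pink right of it at (253,160).

Run:
```python
from h import *
for n in("scene","side"):
    z=np.load(f'pics/{n}0.npz'); d=z['d']; W=world(n,d)
    Z=W[...,2]
    ok=(Z>0.007)&(Z<0.15)&(W[...,0]>0.3)&(W[...,0]<1)&(abs(W[...,1])<0.6)
    m=cv2.morphologyEx(ok.astype(np.uint8),cv2.MORPH_OPEN,np.ones((2,2)))
    N,L,S,C=cv2.connectedComponentsWithStats(m)
    for i in range(1,N):
        if S[i,4]<40: continue
        P=W[(L==i)&ok]; z=P[:,2]; zt=np.percentile(z,95)
        T=P[z>zt-0.006]
        mid=(T[:,:2].min(0)+T[:,:2].max(0))/2
        c,r=circ(T)
        print(n,S[i].tolist(),"ztop %.3f"%zt,"n",len(T),"mid",mid.round(3),"ext",np.ptp(T[:,:2],axis=0).round(3),"circ",c.round(3),r.round(3))
```

```text
scene [246, 152, 16, 19, 247] ztop 0.052 n 53 mid [ 0.395 -0.185] ext [0.042 0.041] circ [ 0.394 -0.187] 0.019
scene [89, 155, 52, 90, 2701] ztop 0.104 n 618 mid [ 0.551 -0.58 ] ext [0.231 0.038] circ [ 0.556 -0.579] 0.068
scene [217, 159, 15, 20, 236] ztop 0.053 n 45 mid [ 0.427 -0.273] ext [0.043 0.035] circ [ 0.426 -0.274] 0.018
scene [389, 160, 20, 20, 303] ztop 0.048 n 113 mid [0.425 0.261] ext [0.059 0.057] circ [0.424 0.26 ] 0.026
scene [332, 178, 31, 26, 337] ztop 0.021 n 167 mid [0.49  0.105] ext [0.088 0.087] circ [0.489 0.104] 0.041
scene [150, 185, 35, 39, 927] ztop 0.101 n 394 mid [ 0.578 -0.411] ext [0.07  0.071] circ [ 0.579 -0.41 ] 0.026
scene [273, 185, 25, 22, 270] ztop 0.021 n 139 mid [ 0.511 -0.081] ext [0.068 0.069] circ [ 0.511 -0.082] 0.032
scene [454, 206, 19, 18, 219] ztop 0.036 n 137 mid [0.582 0.436] ext [0.048 0.046] circ [0.581 0.437] 0.016
scene [297, 218, 22, 28, 476] ztop 0.064 n 81 mid [ 0.648 -0.008] ext [0.056 0.055] circ [ 0.648 -0.009] 0.027
scene [257, 223, 24, 29, 508] ztop 0.064 n 88 mid [ 0.669 -0.114] ext [0.06  0.057] circ [ 0.669 -0.114] 0.
[... 827 characters left out ...]
 -0.059] ext [0.079 0.165] circ [ 0.654 -0.055] 0.06
side [373, 154, 15, 20, 231] ztop 0.052 n 51 mid [ 0.387 -0.183] ext [0.039 0.044] circ [ 0.388 -0.184] 0.019
side [325, 174, 24, 19, 234] ztop 0.020 n 125 mid [ 0.502 -0.08 ] ext [0.068 0.073] circ [ 0.502 -0.079] 0.032
side [312, 218, 32, 28, 389] ztop 0.020 n 217 mid [0.481 0.105] ext [0.086 0.092] circ [0.481 0.107] 0.041
side [244, 247, 23, 21, 372] ztop 0.034 n 90 mid [0.646 0.241] ext [0.028 0.029] circ [0.646 0.242] 0.011
side [323, 269, 25, 25, 414] ztop 0.048 n 182 mid [0.416 0.263] ext [0.057 0.058] circ [0.417 0.263] 0.026
side [239, 322, 23, 24, 362] ztop 0.033 n 286 mid [0.573 0.438] ext [0.048 0.049] circ [0.573 0.44 ] 0.016
```

The manual's scale: shifts go in shares of 62.5 mm and turns go in shares of 4 rad. Converting my numbers, -0.0495 m is -0.792, 0.033 m is 0.528, 0.168 rad / 4 = 0.042.

inch_along(moves=[1, 0, 0, 0, 0, 0, 0.042, 1, 0, 0, 0, 0, 0, 0.042, 1, 0.528, -0.792, 0, 0, 0, 0, 1, 0.528, -0.792, 0, 0, 0, 0, 1, 0.528, -0.792, 0, 0, 0, 0])

```text
time: 1.68
tool_pos: [0.3052, -0.4405, 0.2504]
tool_rot: [0.0, 1.0, -0.001, 0.0]
contact_force: [0.8, -0.1, 0.1]
gripper_width: 1.003
grasp_force: 0.0
```

inch_along(moves=[1, 0.528, -0.792, 0, 0, 0, 0, 1, 0.528, -0.792, 0, 0, 0, 0, 1, 0.528, -0.792, 0, 0, 0, 0, 1, 0.528, -0.792, 0, 0, 0, 0, 1, 0.528, -0.792, 0, 0, 0, 0])

```text
time: 2.3
tool_pos: [0.4707, -0.1929, 0.2507]
tool_rot: [0.0, 1.0, -0.001, 0.0]
contact_force: [0.9, 0.1, -0.6]
gripper_width: 0.996
grasp_force: 0.0
```

inch_along(moves=[1, 0.528, -0.792, 0, 0, 0, 0, 1, 0.528, -0.792, 0, 0, 0, 0, 1, 0.528, -0.792, 0, 0, 0, 0, 1, 0.528, -0.792, 0, 0, 0, 0, 1, 0, 0, 0, 0, 0, 0])

```text
time: 2.92
tool_pos: [0.6033, 0.0065, 0.25]
tool_rot: [-0.0, 1.0, 0.002, -0.0]
contact_force: [0.1, 0.1, -0.5]
gripper_width: 1.001
grasp_force: 0.0
```

Add to h.py:
```python
def clusters(n,f=None,lo=0.007,hi=0.15,mn=150):
    c=cam(n); im,d=manip.grab_frame(n)
    if f: save(im,f)
    W=world(n,d,c); Z=W[...,2]
    ok=(Z>lo)&(Z<hi)&(W[...,0]>0.3)&(W[...,0]<0.9)&(abs(W[...,1])<0.55)
    m=cv2.morphologyEx(ok.astype(np.uint8),cv2.MORPH_OPEN,np.ones((3,3)))
    N,L,S,C=cv2.connectedComponentsWithStats(m)
    for i in range(1,N):
        if S[i,4]<mn: continue
        P=W[(L==i)&ok]; z=P[:,2]; zt=np.percentile(z,95)
        T=P[z>zt-0.005]
        pts=T[:,:2].astype(np.float32); (cc,r)=cv2.minEnclosingCircle(pts)
        e=np.percentile(pts,[1,99],axis=0)
        rgb=np.median(im[(L==i)&ok],axis=0).astype(int)
        print(n,S[i,:4].tolist(),"ztop %.3f"%zt,"mid",e.mean(0).round(4),"ext",(e[1]-e[0]).round(3),"mec",np.round(cc,4),round(r,4),"rgb",rgb)
    return im,d,W
```

Run:
```python
from h import *
clusters("wrist","w1.png")
K,k,t,M=cam("wrist"); print(t,M)
```

```text
wrist [394, 86, 71, 61] ztop 0.061 mid [ 0.6658 -0.1139] ext [0.059 0.059] mec [ 0.6657 -0.1143] 0.0309 rgb [96 82 33]
wrist [97, 103, 54, 53] ztop 0.032 mid [0.6468 0.2399] ext [0.027 0.028] mec [0.6464 0.2401] 0.0153 rgb [204 199 190]
wrist [305, 107, 58, 60] ztop 0.061 mid [ 0.645  -0.0092] ext [0.059 0.059] mec [ 0.6445 -0.0094] 0.0309 rgb [108 105 101]
wrist [483, 108, 40, 37] ztop 0.028 mid [ 0.6524 -0.2156] ext [0.019 0.021] mec [ 0.6521 -0.2157] 0.0111 rgb [206 202 192]
wrist [612, 164, 28, 54] ztop 0.038 mid [ 0.5652 -0.3839] ext [0.038 0.015] mec [ 0.5649 -0.3864] 0.022 rgb [76 75 72]
wrist [356, 210, 54, 51] ztop 0.017 mid [ 0.5059 -0.0817] ext [0.07 0.07] mec [ 0.5053 -0.0825] 0.0374 rgb [39 39 40]
wrist [216, 219, 66, 60] ztop 0.017 mid [0.484  0.1027] ext [0.089 0.088] mec [0.4836 0.1031] 0.0459 rgb [24 24 25]
wrist [494, 273, 52, 45] ztop 0.051 mid [ 0.4234 -0.2749] ext [0.04  0.043] mec [ 0.4225 -0.275 ] 0.0226 rgb [87 85 82]
wrist [108, 275, 52, 46] ztop 0.045 mid [0.4205 0.2597] ext [0.057 0.06 ] mec [0.4196 0.2602] 0.0316 rgb [46 46 46]
[0.68551311 0.0044087  0.37192197] [[ 2.09688322e-03 -9.45044127e-01 -3.26936082e-01]
 [-9.99997754e-01 -2.08251341e-03 -3.93995818e-04]
 [-3.08505341e-04  3.26936174e-01 -9.45046371e-01]]
```

View pics/w1.png

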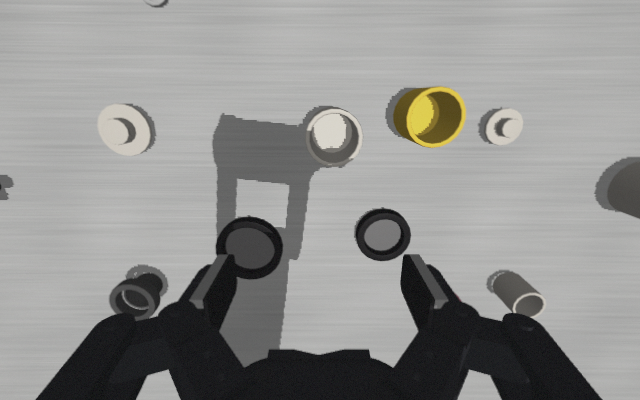

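The wrist view shows the white large jar at (333,137) and the yellow one at (430,117). The wide holder is at (250,247), the narrow at (383,234), the insert at (135,295), the large lid at (122,130), the small lid at (505,127) and the white small jar at (519,295). Heights from scene, side and wrist match the text. I'll move above the large jar and re-measure, checking the fingertip geometry too.

To row units: 0.035 m is 0.56, 0.021 m is 0.336.

inch_along(moves=[1, 0.336, 0.128, 0.56, 0, 0, 0, 1, 0.336, 0.128, 0.56, 0, 0, 0, 1, 0, 0, 0, 0, 0, 0])

```text
time: 3.35
tool_pos: [0.6419, -0.0143, 0.1762]
tool_rot: [-0.0, 1.0, -0.002, -0.004]
contact_force: [-0.4, -0.0, 0.1]
gripper_width: 1.002
grasp_force: 0.0
```

Add to h.py:
```python
def tips():
    s=manip.state(); t=np.array(s["tool_pos"]); M=q2r(s["tool_rot"]); n="wrist"; c=cam(n); im,d=manip.grab_frame(n)
    W=(world(n,d,c)-t)@M
    for sg in(1,-1):
        m=(W[...,1]*sg>0.004)&(abs(W[...,1])<0.062)&(abs(W[...,0])<0.02)&(W[...,2]>-0.04)&(W[...,2]<0.035)
        P=W[m]; 
        if len(P): print("tip",sg,"z99 %.4f"%np.percentile(P[:,2],99.5),"y rng",np.percentile(P[:,1],[1,99]).round(4),"x rng",np.percentile(P[:,0],[1,99]).round(4))
```

Run:
```python
from h import *
tips(); clusters("wrist"); print(manip.state()["tool_pos"])
```

```text
tip 1 z99 0.0062 y rng [0.0428 0.0611] x rng [-0.0114  0.0126]
tip -1 z99 0.0061 y rng [-0.0609 -0.0416] x rng [-0.0114  0.0126]
wrist [387, 127, 86, 77] ztop 0.061 mid [ 0.6663 -0.1141] ext [0.059 0.059] mec [ 0.6658 -0.1145] 0.0312 rgb [100  85  34]
wrist [34, 148, 68, 59] ztop 0.032 mid [0.6471 0.2399] ext [0.027 0.028] mec [0.6462 0.2402] 0.0159 rgb [203 198 188]
wrist [278, 149, 70, 77] ztop 0.061 mid [ 0.645  -0.0096] ext [0.06  0.059] mec [ 0.6447 -0.0095] 0.0309 rgb [91 89 86]
wrist [494, 150, 46, 42] ztop 0.028 mid [ 0.6529 -0.2154] ext [0.02 0.02] mec [ 0.6526 -0.2155] 0.0111 rgb [205 200 191]
wrist [345, 263, 60, 56] ztop 0.017 mid [ 0.5064 -0.0805] ext [0.071 0.066] mec [ 0.5062 -0.0824] 0.0371 rgb [35 35 36]
wrist [220, 278, 41, 62] ztop 0.017 mid [0.4805 0.0817] ext [0.082 0.048] mec [0.4812 0.0914] 0.0438 rgb [23 22 23]
wrist [458, 370, 25, 30] ztop 0.051 mid [ 0.395  -0.1956] ext [0.034 0.023] mec [ 0.3941 -0.192 ] 0.0197 rgb [98 58 69]
[ 0.64358586 -0.01370904  0.18075126]
```

To row units: 0.045 m is 0.72, -0.0025 m is -0.04.

inch_along(moves=[1, 0.032, -0.04, 0.72, 0, 0, 0, 1, 0, 0, 0.72, 0, 0, 0, 1, 0, 0, 0.72, 0, 0, 0, 1, 0, 0, 0, 0, 0, 0])

```text
time: 3.95
tool_pos: [0.6434, -0.0101, 0.0432]
tool_rot: [-0.0, 1.0, -0.001, -0.003]
contact_force: [0.2, -0.6, 0.3]
gripper_width: 0.998
grasp_force: 0.0
```

inch_along(moves=[0, 0, 0, 0, 0, 0, 0, 0, 0, 0, 0, 0, 0, 0, 0, 0, 0, 0, 0, 0, 0, 0, 0, 0, 0, 0, 0, 0])

```text
time: 4.45
tool_pos: [0.6491, -0.0107, 0.05]
tool_rot: [0.0, 1.0, -0.001, 0.004]
contact_force: [-1.3, 0.6, 6.5]
gripper_width: 0.716
grasp_force: 65.6
```

inch_along(moves=[0, 0, 0, 0, 0, 0, 0, 0, 0, 0, 0, 0, 0, 0, 0, 0, 0, -0.64, 0, 0, 0, 0, 0, 0, -0.8, 0, 0, 0, 0, 0, 0, 0, 0, 0, 0])

```text
time: 5.08
tool_pos: [0.6503, -0.0108, 0.1435]
tool_rot: [0.001, 1.0, -0.001, 0.007]
contact_force: [0.7, 0.2, -0.3]
gripper_width: 0.713
grasp_force: 65.3
```

Add to h.py:
```python
def held(zr,f=None,plane=True):
    "points in tool frame z range zr around the jaw axis -> extents, plus world"
    s=manip.state(); n="wrist"; c=cam(n); im,d=manip.grab_frame(n); t=np.array(s["tool_pos"]); M=q2r(s["tool_rot"])
    if f: save(im,f)
    Wd=world(n,d,c); T=(Wd-t)@M
    print("tool",t.round(4),"yaw",np.arctan2(M[1,0],M[0,0]).round(4),"zaxis",M[:,2].round(4),"F",np.round(s["contact_force"],1),"w",round(s["gripper_width"],3),"gf",round(s["grasp_force"],1))
    return im,d,Wd,T
```

Run:
```python
from h import *
for i in range(3):
    im,d,W,T=held(0,"h1.png" if i==0 else None)
m=(W[...,2]>0.05)&(W[...,2]<0.2)&(abs(T[...,0])<0.045)&(abs(T[...,1])<0.045)&(im.min(-1)>60)
P=W[m]; q=np.percentile(P[:,2],99); R_=P[P[:,2]>q-0.006]
print(m.sum(),q,np.percentile(R_[:,:2],[1,99],axis=0).mean(0),np.ptp(R_[:,:2],axis=0))
```

```text
tool [ 0.6503 -0.0108  0.1435] yaw -0.0011 zaxis [ 0.0132 -0.0017 -0.9999] F [ 0.7  0.2 -0.3] w 0.713 gf 65.3
tool [ 0.6484 -0.0106  0.1402] yaw -0.0011 zaxis [ 0.0079 -0.0011 -1.    ] F [ 0.5 -0.2 -0.6] w 0.719 gf 65.3
tool [ 0.6469 -0.0104  0.1374] yaw -0.0011 zaxis [ 3.3e-03 -5.0e-04 -1.0e+00] F [-0.7 -0.  -1.7] w 0.715 gf 65.3
16509 0.15953313789288995 [ 0.65039306 -0.0119975 ] [0.02841359 0.08760755]
```

View pics/h1.png

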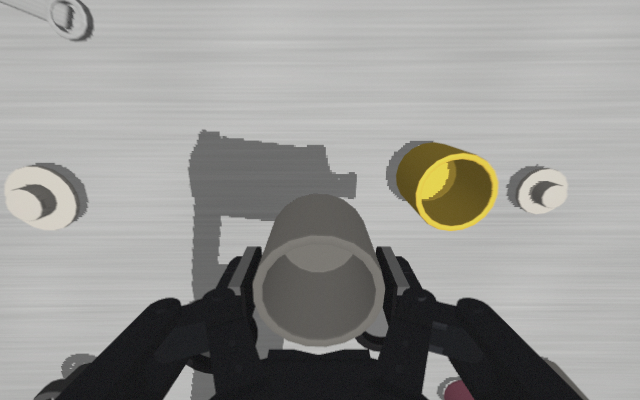

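The jar (319,290) hangs straight between the pads; the arm just takes a few periods to settle. On to the wide holder.

To row units: -0.041 m is -0.656, -0.04 m is -0.64.

inch_along(moves=[0, -0.64, -0.448, 0, 0, 0, 0, 0, -0.64, -0.448, 0, 0, 0, 0, 0, -0.64, -0.448, 0, 0, 0, 0, 0, -0.656, -0.456, 0, 0, 0, 0, 0, 0, 0, 0, 0, 0, 0])

```text
time: 5.85
tool_pos: [0.4814, 0.1037, 0.1326]
tool_rot: [0.0, 1.0, 0.001, -0.003]
contact_force: [1.1, -0.9, -0.4]
gripper_width: 0.715
grasp_force: 65.4
```

inch_along(moves=[0, 0, 0, 0, 0, 0, 0, 0, 0, 0, 0, 0, 0, 0])

```text
time: 6.1
tool_pos: [0.486, 0.1018, 0.1352]
tool_rot: [0.0, 1.0, -0.001, -0.0]
contact_force: [-0.8, 0.0, -1.3]
gripper_width: 0.713
grasp_force: 65.4
```

Run:
```python
from h import *
held(0); im,d,W,T=held(0,"h2.png")
m=(T[...,2]>-0.03)&(T[...,2]<0.05)&(abs(T[...,0])<0.045)&(abs(T[...,1])<0.045)&(im.min(-1)>50)
P=T[m]; q=np.percentile(P[:,2],1); R_=P[P[:,2]<q+0.004]
print("held rim in tool frame",m.sum(),q,np.percentile(R_[:,:2],[1,99],axis=0).round(4).tolist())
m=(abs(W[...,2]-0.018)<0.004)&(np.hypot(W[...,0]-.484,W[...,1]-.103)<0.055)&(im.max(-1)<60)
print(m.sum()); P=W[m]; print("holder",np.percentile(P[:,:2],[1,99],axis=0).round(4).tolist(),cv2.minEnclosingCircle(P[:,:2].astype(np.float32)))
```

```text
tool [0.486  0.1018 0.1352] yaw -0.0022 zaxis [-2.e-04 -2.e-04 -1.e+00] F [-0.8  0.  -1.3] w 0.713 gf 65.4
tool [0.486  0.1018 0.1352] yaw -0.0023 zaxis [-2.e-04 -1.e-04 -1.e+00] F [-0.  -0.2 -0.8] w 0.714 gf 65.4
held rim in tool frame 16620 -0.021801201264788735 [[-0.0109, -0.0426], [0.0115, 0.0438]]
1882
holder [[0.4662, 0.0604], [0.5281, 0.1477]] ((0.4845294952392578, 0.10422796756029129), 0.045427657663822174)
```

To row units: 0.04 m is 0.64, 0.03 m is 0.48.

inch_along(moves=[0, -0.024, -0.024, 0.64, 0, 0, 0, 0, 0, 0, 0.48, 0, 0, 0, 0, 0, 0, 0.192, 0, 0, 0, 0, 0, 0, 0, 0, 0, 0, 0, 0, 0, 0, 0, 0, 0])

```text
time: 6.82
tool_pos: [0.4849, 0.1036, 0.0561]
tool_rot: [0.0, 1.0, -0.001, -0.0]
contact_force: [-7.7, -0.6, 13.0]
gripper_width: 0.712
grasp_force: 66.9
```

Run:
```python
from h import *
im,d,W,T=held(0)
K=T[(abs(T[...,1])<0.025)&(T[...,0]<0.04)&(T[...,0]>0.0)&(T[...,2]<0)&(T[...,2]>-0.03)]
print("front rim x max, top z",np.percentile(K[:,0],99),np.percentile(K[:,2],2))
```

```text
tool [0.4849 0.1036 0.0561] yaw -0.0016 zaxis [-6.e-04 -4.e-04 -1.e+00] F [-7.7 -0.6 13. ] w 0.712 gf 66.9
front rim x max, top z 0.027262259804262032 -0.011191784901636373
```

Run:
```python
from h import *
im,d,W,T=held(0)
np.savez('pics/x.npz',im=im,W=W,T=T)
cv2.imwrite('pics/d.png',cv2.resize(im[180:400,150:490,::-1],None,fx=2,fy=2))
```

```text
tool [0.4849 0.1036 0.0561] yaw -0.0016 zaxis [-4.e-04 -3.e-04 -1.e+00] F [-6.9 -0.9 13.8] w 0.715 gf 66.8
```

View pics/d.png

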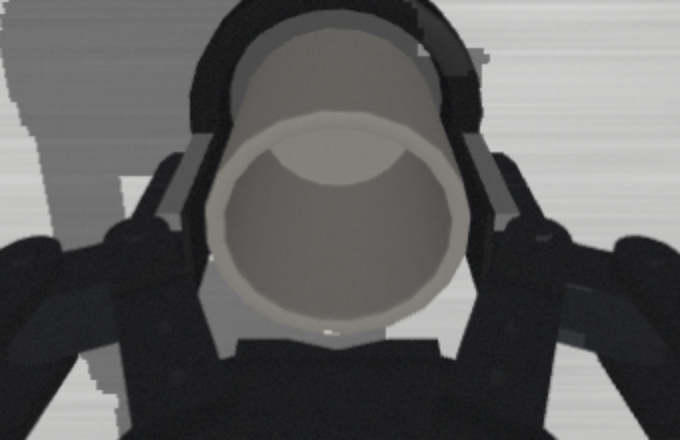

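Run:
```python
from h import *
z=np.load('pics/x.npz'); im,W,T=z['im'],z['W'],z['T']
m=(np.hypot(T[...,0]+.003,T[...,1])<0.040)&(im.min(-1)>75)&(W[...,2]>0.055)&(W[...,2]<0.08)&(abs(T[...,1])<0.0315)
P=W[m]; print(m.sum(),np.percentile(P[:,2],[5,50,95]))
for a,b in((.0,.3),(.7,1)):
    q=np.quantile(P[:,0],[a,b]); S=P[(P[:,0]>=q[0])&(P[:,0]<=q[1])]; print("x band",q.round(4),"z95",np.percentile(S[:,2],95).round(4))
top=P[P[:,2]>np.percentile(P[:,2],95)-0.004]
print(cv2.minEnclosingCircle(top[:,:2].astype(np.float32)),np.percentile(top[:,:2],[1,99],axis=0).round(4).tolist())
m=(abs(W[...,2]-0.018)<0.003)&(np.hypot(W[...,0]-.484,W[...,1]-.103)<0.055)&(im.max(-1)<60); P=W[m]
print(cv2.minEnclosingCircle(P[:,:2].astype(np.float32)))
```

```text
6457 [0.05624968 0.06540827 0.06712551]
x band [0.4502 0.4626] z95 0.0672
x band [0.5015 0.5124] z95 0.067
((0.4826509952545166, 0.10366956144571304), 0.032863207161426544) [[0.4525, 0.0736], [0.5117, 0.1326]]
((0.4842508137226105, 0.10377778857946396), 0.04522285610437393)
```

Jar rim is level at z≈0.067 (seated = 0.068) and 2 mm from the holder centre. Release and rise.

inch_along(moves=[1, 0, 0, 0, 0, 0, 0, 1, 0, 0, 0, 0, 0, 0, 1, 0, 0, 0, 0, 0, 0, 1, 0, 0, 0, 0, 0, 0, 1, 0, 0, 0, 0, 0, 0])

```text
time: 7.55
tool_pos: [0.4836, 0.1039, 0.0532]
tool_rot: [0.0, 1.0, -0.001, -0.0]
contact_force: [-0.5, 0.5, 0.6]
gripper_width: 0.998
grasp_force: 0.0
```

inch_along(moves=[1, 0, 0, -0.48, 0, 0, 0, 1, 0, 0, -0.96, 0, 0, 0, 1, 0, 0, -0.96, 0, 0, 0, 1, 0, 0, 0, 0, 0, 0, 1, 0, 0, 0, 0, 0, 0])

```text
time: 8.18
tool_pos: [0.4835, 0.1039, 0.203]
tool_rot: [0.0, 1.0, -0.001, -0.0]
contact_force: [-0.5, 0.3, 0.2]
gripper_width: 1.002
grasp_force: 0.0
```

Run:
```python
from h import *
clusters("wrist"); print(manip.state()["tool_pos"])
```

```text
wrist [134, 0, 70, 42] ztop 0.032 mid [0.6383 0.2401] ext [0.013 0.028] mec [0.6441 0.2405] 0.0148 rgb [207 202 193]
wrist [525, 0, 77, 19] ztop 0.056 mid [ 0.6361 -0.1109] ext [0.004 0.02 ] mec [ 0.6371 -0.1112] 0.0103 rgb [86 72 30]
wrist [454, 121, 73, 68] ztop 0.017 mid [ 0.5057 -0.0812] ext [0.07  0.071] mec [ 0.5047 -0.082 ] 0.0374 rgb [41 40 41]
wrist [277, 134, 83, 88] ztop 0.067 mid [0.4819 0.1031] ext [0.06  0.059] mec [0.4814 0.1028] 0.031 rgb [92 90 86]
wrist [619, 208, 21, 38] ztop 0.027 mid [ 0.4174 -0.2577] ext [0.026 0.01 ] mec [ 0.4175 -0.2597] 0.0143 rgb [79 77 74]
wrist [145, 210, 62, 56] ztop 0.045 mid [0.42   0.2592] ext [0.059 0.059] mec [0.4196 0.2601] 0.0318 rgb [64 64 64]
wrist [537, 232, 71, 53] ztop 0.051 mid [ 0.3899 -0.1857] ext [0.042 0.042] mec [ 0.3896 -0.186 ] 0.0225 rgb [97 58 68]
[0.48285079 0.10385867 0.20180193]
```

To row units: -0.052 m is -0.832, -0.021 m is -0.336.

inch_along(moves=[1, -0.336, -0.832, 0, 0, 0, 0, 1, -0.336, -0.832, 0, 0, 0, 0, 1, -0.344, -0.832, 0, 0, 0, 0, 1, 0, 0, 0.8, 0, 0, 0, 1, 0, 0, 0, 0, 0, 0])

```text
time: 8.85
tool_pos: [0.4159, 0.2587, 0.147]
tool_rot: [0.003, 1.0, 0.0, -0.006]
contact_force: [-1.2, 0.1, -0.8]
gripper_width: 0.999
grasp_force: 0.0
```

inch_along(moves=[1, 0, 0, 0, 0, 0, 0, 1, 0, 0, 0, 0, 0, 0])

```text
time: 9.1
tool_pos: [0.4216, 0.2598, 0.155]
tool_rot: [-0.001, 1.0, -0.001, 0.001]
contact_force: [0.0, 0.1, 0.1]
gripper_width: 0.999
grasp_force: 0.0
```

Run:
```python
from h import *
clusters("wrist","i1.png"); print(manip.state()["tool_pos"])
```

```text
wrist [43, 0, 79, 36] ztop 0.031 mid [0.5606 0.4363] ext [0.02  0.046] mec [0.5679 0.4362] 0.0248 rgb [35 35 36]
wrist [440, 65, 144, 108] ztop 0.066 mid [0.4814 0.104 ] ext [0.059 0.06 ] mec [0.4816 0.103 ] 0.0318 rgb [82 80 77]
wrist [282, 165, 72, 70] ztop 0.045 mid [0.4196 0.26  ] ext [0.059 0.059] mec [0.4191 0.26  ] 0.0309 rgb [51 51 51]
[0.42165206 0.2597861  0.15506338]
```

To row units: 0.045 m is 0.72, -0.001 m is -0.016.

inch_along(moves=[1, -0.016, 0, 0.72, 0, 0, 0, 1, 0, 0, 0.72, 0, 0, 0, 1, 0, 0, 0.304, 0, 0, 0, 1, 0, 0, 0, 0, 0, 0, 1, 0, 0, 0, 0, 0, 0])

```text
time: 9.78
tool_pos: [0.4209, 0.2604, 0.0462]
tool_rot: [-0.001, 1.0, -0.001, 0.001]
contact_force: [0.4, 1.1, 0.8]
gripper_width: 1.003
grasp_force: 0.0
```

inch_along(moves=[0, 0, 0, 0, 0, 0, 0, 0, 0, 0, 0, 0, 0, 0, 0, 0, 0, 0, 0, 0, 0, 0, 0, 0, 0, 0, 0, 0, 0, 0, 0, 0, 0, 0, 0])

```text
time: 10.4
tool_pos: [0.4212, 0.2607, 0.0468]
tool_rot: [-0.001, 1.0, -0.001, 0.002]
contact_force: [-0.0, 0.1, 6.2]
gripper_width: 0.694
grasp_force: 65.0
```

To row units: -0.06 m is -0.96, -0.05 m is -0.8.

inch_along(moves=[0, 0, 0, -0.48, 0, 0, 0, 0, 0, 0, -0.96, 0, 0, 0, 0, 0, 0, -0.8, 0, 0, 0, 0, 0, 0, 0, 0, 0, 0, 0, 0, 0, 0, 0, 0, 0])

```text
time: 11.02
tool_pos: [0.4191, 0.2598, 0.184]
tool_rot: [0.0, 1.0, -0.001, -0.0]
contact_force: [-0.6, 0.8, -1.2]
gripper_width: 0.695
grasp_force: 64.9
```

Run:
```python
from h import *
im,d,W,T=held(0); tips()
np.savez('pics/x.npz',im=im,W=W,T=T)
cv2.imwrite('pics/e.png',cv2.resize(im[160:400,130:510,::-1],None,fx=1.8,fy=1.8))
```

```text
tool [0.4191 0.2598 0.184 ] yaw -0.0011 zaxis [-2.e-04 -1.e-04 -1.e+00] F [-0.6  0.8 -1.2] w 0.695 gf 64.9
tip 1 z99 0.0335 y rng [0.0067 0.0606] x rng [-0.0195  0.0189]
tip -1 z99 0.0337 y rng [-0.0597 -0.0063] x rng [-0.0194  0.019 ]
```

View pics/e.png

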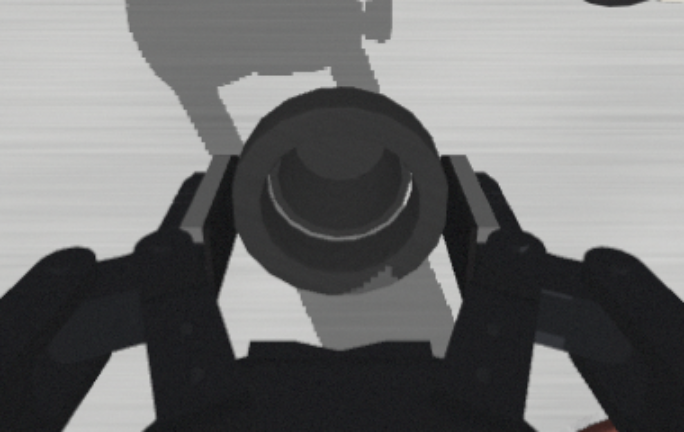

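The insert is held level by its collar, centred at crop (341,190).

Run:
```python
from h import *
z=np.load('pics/x.npz'); im,W,T=z['im'],z['W'],z['T']
m=(np.hypot(T[...,0],T[...,1])<0.034)&(abs(T[...,2])<0.012)&(abs(T[...,1])<0.0295)
P=T[m]; print(m.sum(),np.percentile(P[:,2],[2,10,50]))
top=P[abs(P[:,2]-np.percentile(P[:,2],10))<0.004]
print(np.percentile(top[:,:2],[1,99],axis=0).round(4).tolist())
for s in(-1,1):
    q=top[top[:,0]*s>0.015]; print(s,np.median(q[:,2]))
```

```text
6869 [-0.00644726  0.00172175  0.00276412]
[[-0.03, -0.0291], [0.0285, 0.0286]]
-1 0.0025935765118516433
1 0.002696746726008959
```

To row units: 0.0527 m is 0.8432, 0.021 m is 0.336.

inch_along(moves=[0, 0.336, 0.832, 0, 0, 0, 0, 0, 0.336, 0.832, 0, 0, 0, 0, 0, 0.3408, 0.8432, 0, 0, 0, 0, 0, 0, 0, 0.64, 0, 0, 0, 0, 0, 0, 0, 0, 0, 0])

```text
time: 11.75
tool_pos: [0.479, 0.1024, 0.1391]
tool_rot: [0.0, 1.0, -0.001, -0.005]
contact_force: [-0.3, 0.1, -0.4]
gripper_width: 0.693
grasp_force: 64.9
```

inch_along(moves=[0, 0, 0, 0, 0, 0, 0, 0, 0, 0, 0, 0, 0, 0, 0, 0, 0, 0, 0, 0, 0])

```text
time: 12.12
tool_pos: [0.4831, 0.1038, 0.1455]
tool_rot: [-0.0, 1.0, -0.0, 0.001]
contact_force: [-0.1, -0.4, -0.6]
gripper_width: 0.693
grasp_force: 64.9
```

Run:
```python
from h import *
im,d,W,T=held(0,"i2.png")
m=(np.hypot(W[...,0]-.482,W[...,1]-.103)<0.04)&(abs(W[...,2]-.068)<0.004)&(im.min(-1)>60)
P=W[m]; print(m.sum(),np.percentile(P[:,:2],[1,99],axis=0).round(4).tolist(),circ(P))
```

```text
tool [0.4831 0.1038 0.1455] yaw -0.0001 zaxis [ 2.1e-03  1.0e-04 -1.0e+00] F [-0.1 -0.4 -0.6] w 0.693 gf 64.9
847 [[0.4783, 0.0731], [0.5117, 0.1327]] (array([0.48221144, 0.10303782]), np.float64(0.02796359931092244))
```

To row units: 0.025 m is 0.4, -0.0005 m is -0.008.

inch_along(moves=[0, -0.008, 0.008, 0.4, 0, 0, 0, 0, 0, 0, 0.32, 0, 0, 0, 0, 0, 0, 0.176, 0, 0, 0, 0, 0, 0, 0, 0, 0, 0, 0, 0, 0, 0, 0, 0, 0])

```text
time: 12.8
tool_pos: [0.4827, 0.1028, 0.0893]
tool_rot: [-0.0, 1.0, -0.001, 0.001]
contact_force: [-0.2, 0.4, -0.0]
gripper_width: 0.699
grasp_force: 64.9
```

Run:
```python
from h import *
held(0,"i3.png")
```

```text
tool [0.4827 0.1028 0.0893] yaw -0.0011 zaxis [ 1.6e-03  1.0e-04 -1.0e+00] F [-0.2  0.4 -0. ] w 0.699 gf 64.9
```

No contact yet, about 3 mm above seat; lower 2.5 mm, release, rise.

To row units: 0.002 m is 0.032.

inch_along(moves=[0, 0, 0, 0.032, 0, 0, 0, 0, 0, 0, 0, 0, 0, 0, 1, 0, 0, 0, 0, 0, 0, 1, 0, 0, 0, 0, 0, 0, 1, 0, 0, 0, 0, 0, 0])

```text
time: 13.48
tool_pos: [0.482, 0.1027, 0.0864]
tool_rot: [-0.0, 1.0, -0.001, 0.0]
contact_force: [0.3, 0.2, 0.1]
gripper_width: 1.001
grasp_force: 0.0
```

inch_along(moves=[1, 0, 0, 0, 0, 0, 0, 1, 0, 0, -0.48, 0, 0, 0, 1, 0, 0, -0.96, 0, 0, 0, 1, 0, 0, -0.48, 0, 0, 0, 1, 0, 0, 0, 0, 0, 0])

```text
time: 14.1
tool_pos: [0.4839, 0.1028, 0.2099]
tool_rot: [-0.0, 1.0, -0.001, 0.003]
contact_force: [0.6, -0.4, -0.3]
gripper_width: 1.003
grasp_force: 0.0
```

Run:
```python
from h import *
im,_,_=clusters("wrist","i4.png"); print(manip.state()["tool_pos"])
```

```text
wrist [138, 0, 68, 45] ztop 0.032 mid [0.6403 0.2402] ext [0.016 0.028] mec [0.6456 0.241 ] 0.0154 rgb [205 200 191]
wrist [517, 0, 90, 23] ztop 0.061 mid [ 0.6376 -0.112 ] ext [0.006 0.029] mec [ 0.64   -0.1119] 0.016 rgb [85 72 30]
wrist [632, 0, 8, 24] ztop 0.014 mid [ 0.6429 -0.1996] ext [0.018 0.011] mec [ 0.6428 -0.2004] 0.0111 rgb [149 146 139]
wrist [0, 76, 15, 39] ztop 0.029 mid [0.5691 0.4154] ext [0.03  0.014] mec [0.5691 0.4177] 0.017 rgb [20 20 21]
wrist [450, 122, 72, 67] ztop 0.017 mid [ 0.5052 -0.0814] ext [0.07  0.071] mec [ 0.5047 -0.0818] 0.0377 rgb [41 40 41]
wrist [277, 135, 81, 93] ztop 0.083 mid [0.4811 0.1019] ext [0.059 0.058] mec [0.4805 0.1021] 0.0309 rgb [49 49 49]
wrist [613, 207, 27, 41] ztop 0.034 mid [ 0.4183 -0.2585] ext [0.03  0.011] mec [ 0.4188 -0.2602] 0.0164 rgb [78 77 74]
wrist [532, 231, 69, 52] ztop 0.051 mid [ 0.3901 -0.1861] ext [0.042 0.042] mec [ 0.3901 -0.1869] 0.0231 rgb [96 57 68]
[0.48255829 0.10272898 0.20729552]
```

The manual's scale: shifts go in shares of 62.5 mm and turns go in shares of 4 rad. Converting my numbers, 0.0415 m is 0.664, 0.041 m is 0.656.

inch_along(moves=[1, 0.656, -0.544, 0, 0, 0, 0, 1, 0.656, -0.544, 0, 0, 0, 0, 1, 0.656, -0.544, 0.32, 0, 0, 0, 1, 0.664, -0.56, 0.64, 0, 0, 0, 1, 0, 0, 0, 0, 0, 0])

```text
time: 14.78
tool_pos: [0.6405, 0.2375, 0.1379]
tool_rot: [0.002, 1.0, 0.0, -0.008]
contact_force: [-0.2, -0.2, -1.2]
gripper_width: 0.999
grasp_force: 0.0
```

inch_along(moves=[1, 0, 0, 0, 0, 0, 0, 1, 0, 0, 0, 0, 0, 0, 1, 0, 0, 0, 0, 0, 0])

```text
time: 15.15
tool_pos: [0.644, 0.2365, 0.1518]
tool_rot: [-0.0, 1.0, -0.001, 0.002]
contact_force: [-0.1, -0.4, -0.8]
gripper_width: 0.997
grasp_force: 0.0
```

Run:
```python
from h import *
clusters("wrist"); print(manip.state()["tool_pos"])
```

```text
wrist [281, 155, 66, 63] ztop 0.032 mid [0.6475 0.2407] ext [0.027 0.028] mec [0.647  0.2407] 0.0149 rgb [115 113 108]
wrist [81, 231, 65, 55] ztop 0.031 mid [0.5783 0.4345] ext [0.05  0.049] mec [0.5776 0.4365] 0.0282 rgb [33 33 35]
wrist [572, 280, 68, 61] ztop 0.017 mid [ 0.5062 -0.0777] ext [0.071 0.065] mec [ 0.5048 -0.0811] 0.0383 rgb [26 25 27]
wrist [395, 305, 15, 44] ztop 0.017 mid [0.484  0.1421] ext [0.053 0.015] mec [0.4844 0.139 ] 0.0283 rgb [33 32 33]
wrist [458, 370, 41, 30] ztop 0.082 mid [0.4741 0.0829] ext [0.025 0.015] mec [0.4751 0.0863] 0.0148 rgb [37 37 37]
[0.64392371 0.23656429 0.15153862]
```

To row units: 0.045 m is 0.72, 0.003 m is 0.048.

inch_along(moves=[1, 0.048, -0.064, 0.72, 0, 0, 0, 1, 0, 0, 0.72, 0, 0, 0, 1, 0, 0, 0.24, 0, 0, 0, 1, 0, 0, 0, 0, 0, 0, 1, 0, 0, 0, 0, 0, 0])

```text
time: 15.82
tool_pos: [0.6484, 0.2413, 0.0471]
tool_rot: [-0.001, 1.0, -0.001, 0.002]
contact_force: [0.4, -0.2, 0.8]
gripper_width: 1.002
grasp_force: 0.0
```

inch_along(moves=[1, 0, 0, 0, 0, 0, 0, 1, 0, 0, 0, 0, 0, 0])

```text
time: 16.08
tool_pos: [0.6475, 0.2412, 0.0458]
tool_rot: [-0.0, 1.0, -0.001, 0.001]
contact_force: [0.2, 0.5, 0.3]
gripper_width: 1.002
grasp_force: 0.0
```

To row units: 0.007 m is 0.112.

inch_along(moves=[1, 0, 0, 0.112, 0, 0, 0, 0, 0, 0, 0, 0, 0, 0, 0, 0, 0, 0, 0, 0, 0, 0, 0, 0, 0, 0, 0, 0, 0, 0, 0, 0, 0, 0, 0])

```text
time: 16.7
tool_pos: [0.647, 0.2411, 0.0378]
tool_rot: [-0.0, 1.0, -0.001, 0.0]
contact_force: [0.6, 0.1, -0.9]
gripper_width: 0.318
grasp_force: 59.1
```

inch_along(moves=[0, 0, 0, 0, 0, 0, 0, 0, 0, 0, 0, 0, 0, 0, 0, 0, 0, 0, 0, 0, 0])

```text
time: 17.08
tool_pos: [0.647, 0.241, 0.0376]
tool_rot: [-0.0, 1.0, -0.001, 0.0]
contact_force: [0.8, 0.2, 2.1]
gripper_width: 0.322
grasp_force: 59.3
```

To row units: -0.06 m is -0.96, -0.0415 m is -0.664.

inch_along(moves=[0, 0, 0, -0.48, 0, 0, 0, 0, 0, 0, -0.96, 0, 0, 0, 0, 0, 0, -0.96, 0, 0, 0, 0, -0.664, 0.5552, 0, 0, 0, 0, 0, -0.664, 0.5552, 0, 0, 0, 0])

```text
time: 17.7
tool_pos: [0.5629, 0.1711, 0.1881]
tool_rot: [-0.0, 1.0, -0.0, 0.001]
contact_force: [-0.6, -0.6, 0.3]
gripper_width: 0.324
grasp_force: 59.2
```

inch_along(moves=[0, -0.664, 0.5552, 0, 0, 0, 0, 0, -0.664, 0.5552, 0, 0, 0, 0, 0, 0, 0, 0, 0, 0, 0, 0, 0, 0, 0, 0, 0, 0, 0, 0, 0, 0, 0, 0, 0])

```text
time: 18.32
tool_pos: [0.4813, 0.1028, 0.1876]
tool_rot: [-0.0, 1.0, -0.0, 0.0]
contact_force: [0.2, 0.3, -0.7]
gripper_width: 0.322
grasp_force: 59.2
```

Run:
```python
from h import *
im,d,W,T=held(0,"l1.png")
m=(np.hypot(W[...,0]-.482,W[...,1]-.103)<0.04)&(abs(W[...,2]-.083)<0.004)
P=W[m]; print(m.sum(),np.percentile(P[:,:2],[1,99],axis=0).round(4).tolist())
m=(np.hypot(T[...,0],T[...,1])<0.04)&(abs(T[...,2]-.021)<0.009)&(im.min(-1)>70)
P=T[m]; print("flange",m.sum(),np.percentile(P,[1,50,99],axis=0).round(4).tolist())
for s in(-1,1):
    q=P[P[:,1]*s>0.018]; print(s,np.median(q[:,2]))
```

```text
tool [0.4813 0.1028 0.1876] yaw -0.0005 zaxis [ 6.e-04  1.e-04 -1.e+00] F [ 0.2  0.3 -0.7] w 0.322 gf 59.2
1173 [[0.4763, 0.0723], [0.5105, 0.1318]]
flange 4264 [[-0.0288, -0.0281, 0.0128], [0.0151, 0.0008, 0.0221], [0.0306, 0.0294, 0.0253]]
-1 0.022189285323791805
1 0.022212221675230827
```

View pics/l1.png

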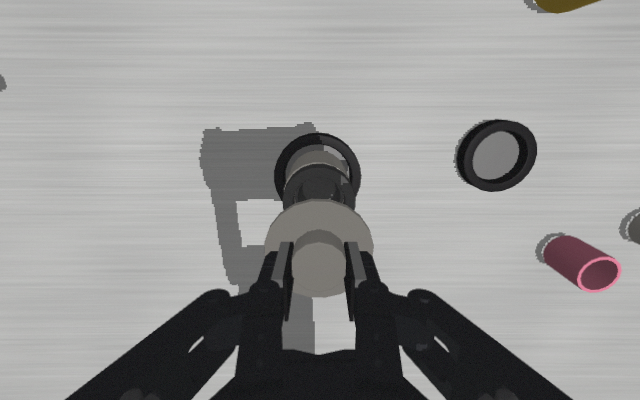

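The lid (320,245) hangs level above the stack (318,175).

To row units: 0.04 m is 0.64, 0.022 m is 0.352.

inch_along(moves=[0, 0, 0.008, 0.64, 0, 0, 0, 0, 0, 0, 0.352, 0, 0, 0, 0, 0, 0, 0.16, 0, 0, 0, 0, 0, 0, 0, 0, 0, 0, 0, 0, 0, 0, 0, 0, 0])

```text
time: 19.0
tool_pos: [0.4815, 0.102, 0.1165]
tool_rot: [-0.0, 1.0, -0.001, 0.001]
contact_force: [0.4, 0.2, 0.1]
gripper_width: 0.322
grasp_force: 59.2
```

inch_along(moves=[0, 0, 0, 0, 0, 0, 0, 0, 0, 0, 0, 0, 0, 0])

```text
time: 19.25
tool_pos: [0.4809, 0.1018, 0.116]
tool_rot: [-0.0, 1.0, -0.001, 0.001]
contact_force: [-0.1, 0.8, 0.4]
gripper_width: 0.322
grasp_force: 59.2
```

To row units: 0.004 m is 0.064.

inch_along(moves=[0, 0, 0, 0.064, 0, 0, 0, 0, 0, 0, 0, 0, 0, 0, 0, 0, 0, 0, 0, 0, 0, 1, 0, 0, 0, 0, 0, 0, 1, 0, 0, 0, 0, 0, 0])

```text
time: 19.88
tool_pos: [0.4806, 0.1018, 0.1114]
tool_rot: [-0.0, 1.0, -0.001, 0.0]
contact_force: [-0.1, 1.1, 0.2]
gripper_width: 0.737
grasp_force: 0.0
```

inch_along(moves=[1, 0, 0, 0, 0, 0, 0, 1, 0, 0, 0, 0, 0, 0, 1, 0, 0, -0.32, 0, 0, 0, 1, 0, 0, -0.96, 0, 0, 0, 1, 0, 0, -0.64, 0, 0, 0])

```text
time: 20.5
tool_pos: [0.481, 0.1019, 0.2339]
tool_rot: [-0.0, 1.0, -0.001, 0.001]
contact_force: [1.5, -0.1, 0.3]
gripper_width: 1.003
grasp_force: 0.0
```

inch_along(moves=[1, 0, 0, 0, 0, 0, 0, 1, 0, 0, 0, 0, 0, 0])

```text
time: 20.75
tool_pos: [0.4801, 0.1018, 0.2306]
tool_rot: [0.0, 1.0, -0.001, -0.0]
contact_force: [-0.5, -0.9, 0.2]
gripper_width: 0.999
grasp_force: 0.0
```

Run:
```python
from h import *
im,d,W=clusters("wrist"); print(manip.state()["tool_pos"])
m=(np.hypot(W[...,0]-.482,W[...,1]-.103)<0.04)&(abs(W[...,2]-.089)<0.005); P=W[m]
print("flange",np.percentile(P,[1,50,99],axis=0).round(4).tolist())
```

```text
wrist [504, 0, 84, 22] ztop 0.061 mid [ 0.6375 -0.1117] ext [0.006 0.031] mec [ 0.6402 -0.1125] 0.0171 rgb [83 70 29]
wrist [612, 0, 28, 26] ztop 0.020 mid [ 0.6432 -0.2054] ext [0.015 0.021] mec [ 0.6434 -0.2041] 0.012 rgb [185 180 172]
wrist [0, 55, 31, 54] ztop 0.031 mid [0.5716 0.4213] ext [0.04  0.024] mec [0.5731 0.427 ] 0.023 rgb [26 26 27]
wrist [442, 116, 68, 64] ztop 0.017 mid [ 0.5054 -0.0817] ext [0.07  0.071] mec [ 0.5052 -0.0822] 0.0374 rgb [41 40 41]
wrist [279, 128, 76, 89] ztop 0.104 mid [0.4811 0.1012] ext [0.028 0.028] mec [0.4809 0.1012] 0.0149 rgb [115 112 107]
wrist [598, 197, 42, 46] ztop 0.050 mid [ 0.4198 -0.2597] ext [0.034 0.015] mec [ 0.4203 -0.2645] 0.0181 rgb [80 78 75]
wrist [521, 220, 63, 49] ztop 0.050 mid [ 0.39   -0.1854] ext [0.043 0.042] mec [ 0.3902 -0.1861] 0.0232 rgb [94 56 66]
[0.47967508 0.10176923 0.22969147]
flange [[0.452, 0.0721, 0.0857], [0.4868, 0.1007, 0.0874], [0.5101, 0.1303, 0.0908]]
```

To row units: 0.054 m is 0.864, -0.008 m is -0.128.

inch_along(moves=[1, -0.128, 0.864, 0, 0, 0, 0, 1, -0.128, 0.864, 0, 0, 0, 0, 1, -0.128, 0.864, 0, 0, 0, 0, 1, -0.128, 0.864, 0, 0, 0, 0, 1, -0.128, 0.864, 0, 0, 0, 0])

```text
time: 21.42
tool_pos: [0.4388, -0.1693, 0.2291]
tool_rot: [-0.001, 1.0, -0.001, -0.001]
contact_force: [0.5, 0.4, -0.8]
gripper_width: 1.003
grasp_force: 0.0
```

inch_along(moves=[1, -0.128, 0.864, 0.48, 0, 0, 0, 1, -0.128, 0.848, 0.48, 0, 0, 0, 1, 0, 0, 0.48, 0, 0, 0, 1, 0, 0, 0, 0, 0, 0, 1, 0, 0, 0, 0, 0, 0])

```text
time: 22.05
tool_pos: [0.4241, -0.2747, 0.1413]
tool_rot: [-0.0, 1.0, -0.0, -0.0]
contact_force: [-0.5, 0.2, 0.4]
gripper_width: 1.002
grasp_force: 0.0
```

inch_along(moves=[1, 0, 0, 0, 0, 0, 0, 1, 0, 0, 0, 0, 0, 0])

```text
time: 22.3
tool_pos: [0.4248, -0.2751, 0.1426]
tool_rot: [0.001, 1.0, -0.0, 0.001]
contact_force: [-0.9, -0.1, -0.3]
gripper_width: 1.0
grasp_force: 0.0
```

Run:
```python
from h import *
clusters("wrist","s1.png"); print(manip.state()["tool_pos"])
```

```text
wrist [452, 0, 188, 56] ztop 0.097 mid [ 0.5445 -0.4087] ext [0.015 0.051] mec [ 0.5491 -0.4088] 0.0278 rgb [75 74 71]
wrist [31, 50, 102, 96] ztop 0.017 mid [ 0.505  -0.0836] ext [0.07  0.071] mec [ 0.5049 -0.0829] 0.0375 rgb [34 33 35]
wrist [613, 123, 27, 83] ztop 0.026 mid [ 0.4318 -0.5484] ext [0.025 0.003] mec [ 0.4333 -0.5486] 0.0146 rgb [64 52 39]
wrist [292, 172, 54, 63] ztop 0.051 mid [ 0.4227 -0.2758] ext [0.042 0.042] mec [ 0.4222 -0.2757] 0.0221 rgb [90 88 84]
wrist [186, 205, 64, 96] ztop 0.147 mid [ 0.4243 -0.2268] ext [0.022 0.013] mec [ 0.4238 -0.2294] 0.012 rgb [100  60  71]
wrist [401, 254, 24, 47] ztop 0.149 mid [ 0.4246 -0.3211] ext [0.021 0.006] mec [ 0.4242 -0.32  ] 0.0117 rgb [23 23 24]
[ 0.4246315  -0.27510063  0.14237101]
```

To row units: 0.045 m is 0.72, -0.002 m is -0.032.

inch_along(moves=[1, -0.032, 0.008, 0.72, 0, 0, 0, 1, 0, 0, 0.64, 0, 0, 0, 1, 0, 0, 0.288, 0, 0, 0, 1, 0, 0, 0, 0, 0, 0, 1, 0, 0, 0, 0, 0, 0])

```text
time: 22.98
tool_pos: [0.4232, -0.2766, 0.0401]
tool_rot: [0.001, 1.0, -0.001, 0.001]
contact_force: [-0.5, -0.1, 0.8]
gripper_width: 1.002
grasp_force: 0.0
```

inch_along(moves=[0, 0, 0, 0, 0, 0, 0, 0, 0, 0, 0, 0, 0, 0, 0, 0, 0, 0, 0, 0, 0, 0, 0, 0, 0, 0, 0, 0, 0, 0, 0, 0, 0, 0, 0])

```text
time: 23.6
tool_pos: [0.4228, -0.2763, 0.0396]
tool_rot: [0.001, 1.0, -0.001, 0.001]
contact_force: [-0.7, -0.1, 5.7]
gripper_width: 0.501
grasp_force: 61.3
```

inch_along(moves=[0, 0, 0, -0.64, 0, 0, 0, 0, 0, 0, -0.96, 0, 0, 0, 0, 0.3296, -0.7776, 0, 0, 0, 0, 0, 0.3296, -0.7776, 0, 0, 0, 0, 0, 0.3296, -0.7776, 0, 0, 0, 0])

```text
time: 24.22
tool_pos: [0.4841, -0.1284, 0.1381]
tool_rot: [0.0, 1.0, -0.001, -0.0]
contact_force: [0.4, -0.5, -0.3]
gripper_width: 0.501
grasp_force: 61.1
```

inch_along(moves=[0, 0.3296, -0.7776, 0, 0, 0, 0, 0, 0, 0, 0, 0, 0, 0, 0, 0, 0, 0, 0, 0, 0, 0, 0, 0, 0, 0, 0, 0])

```text
time: 24.72
tool_pos: [0.5041, -0.0823, 0.1379]
tool_rot: [0.0, 1.0, -0.001, -0.0]
contact_force: [-0.1, -0.5, -0.2]
gripper_width: 0.503
grasp_force: 61.2
```

Run:
```python
from h import *
im,d,W,T=held(0,"s2.png")
m=(abs(W[...,2]-0.018)<0.004)&(np.hypot(W[...,0]-.505,W[...,1]+.082)<0.045)&(im.max(-1)<60)
P=W[m]; print("holder",m.sum(),cv2.minEnclosingCircle(P[:,:2].astype(np.float32)))
m=(np.hypot(T[...,0],T[...,1])<0.03)&(abs(T[...,2]+.013)<0.008)&(im.min(-1)>70)&(abs(T[...,1])<.0215)
P=T[m]; z=np.percentile(P[:,2],3); P=P[P[:,2]<z+.003]; print("rim",z,np.percentile(P,[1,50,99],axis=0).round(4).tolist())
```

```text
tool [ 0.5041 -0.0823  0.1379] yaw -0.0029 zaxis [-6.e-04 -1.e-04 -1.e+00] F [-0.1 -0.5 -0.2] w 0.503 gf 61.2
holder 1780 ((0.5058179497718811, -0.08228396624326706), 0.03651250898838043)
rim -0.01166213003978247 [[-0.0206, -0.0204, -0.0121], [0.0012, -0.0, -0.0106], [0.0211, 0.021, -0.0088]]
```

View pics/s2.png

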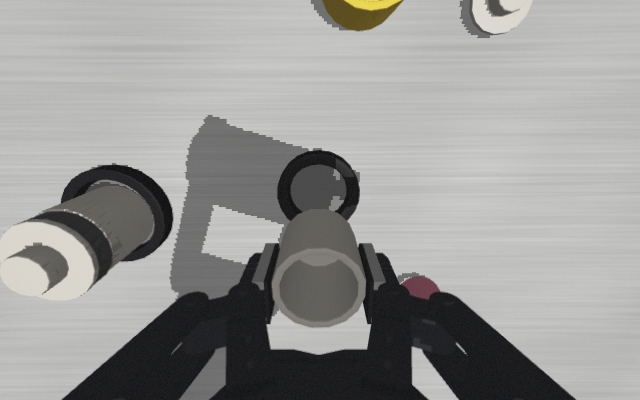

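The small jar (319,288) is held straight over the narrow holder (318,190), and the large stack at left is fully assembled. Lower.

To row units: 0.045 m is 0.72, 0.0013 m is 0.0208.

inch_along(moves=[0, 0.0208, 0, 0.72, 0, 0, 0, 0, 0, 0, 0.48, 0, 0, 0, 0, 0, 0, 0.208, 0, 0, 0, 0, 0, 0, 0, 0, 0, 0, 0, 0, 0, 0, 0, 0, 0])

```text
time: 25.4
tool_pos: [0.5071, -0.0819, 0.0518]
tool_rot: [0.0, 1.0, -0.001, 0.001]
contact_force: [-0.1, -0.6, -0.2]
gripper_width: 0.503
grasp_force: 61.2
```

inch_along(moves=[0, 0, 0, 0, 0, 0, 0])

```text
time: 25.52
tool_pos: [0.5071, -0.0817, 0.0518]
tool_rot: [0.0, 1.0, -0.001, 0.001]
contact_force: [0.5, -0.1, -1.5]
gripper_width: 0.509
grasp_force: 61.2
```

To row units: 0.0045 m is 0.072, -0.001 m is -0.016.

inch_along(moves=[0, -0.016, 0, 0.072, 0, 0, 0, 0, 0, 0, 0, 0, 0, 0, 0, 0, 0, 0, 0, 0, 0])

```text
time: 25.9
tool_pos: [0.5049, -0.0812, 0.0457]
tool_rot: [-0.0, 1.0, -0.001, -0.0]
contact_force: [0.2, -0.8, -0.5]
gripper_width: 0.502
grasp_force: 61.3
```

inch_along(moves=[1, 0, 0, 0, 0, 0, 0, 1, 0, 0, 0, 0, 0, 0, 1, 0, 0, 0, 0, 0, 0, 1, 0, 0, 0, 0, 0, 0, 1, 0, 0, -0.32, 0, 0, 0])

```text
time: 26.52
tool_pos: [0.5034, -0.0808, 0.0642]
tool_rot: [-0.001, 1.0, -0.001, -0.002]
contact_force: [0.0, 0.3, -0.1]
gripper_width: 1.0
grasp_force: 0.0
```

inch_along(moves=[1, 0, 0, -0.96, 0, 0, 0, 1, 0, 0, -0.96, 0, 0, 0, 1, 0, 0, 0, 0, 0, 0, 1, 0, 0, 0, 0, 0, 0, 1, 0, 0, 0, 0, 0, 0])

```text
time: 27.15
tool_pos: [0.5037, -0.0809, 0.1835]
tool_rot: [-0.001, 1.0, -0.001, -0.002]
contact_force: [0.1, -0.1, 0.8]
gripper_width: 1.0
grasp_force: 0.0
```

Run:
```python
from h import *
clusters("wrist"); print(manip.state()["tool_pos"])
```

```text
wrist [322, 0, 80, 40] ztop 0.061 mid [ 0.6435 -0.1141] ext [0.016 0.051] mec [ 0.6515 -0.1144] 0.0268 rgb [92 78 33]
wrist [447, 0, 52, 44] ztop 0.028 mid [ 0.6509 -0.2155] ext [0.018 0.02 ] mec [ 0.6524 -0.2155] 0.0115 rgb [206 201 192]
wrist [621, 85, 19, 59] ztop 0.022 mid [ 0.5641 -0.3831] ext [0.035 0.014] mec [ 0.5645 -0.3843] 0.02 rgb [75 74 71]
wrist [285, 143, 71, 72] ztop 0.057 mid [ 0.5048 -0.0818] ext [0.042 0.042] mec [ 0.5044 -0.0818] 0.022 rgb [87 85 82]
wrist [59, 155, 133, 109] ztop 0.103 mid [0.4814 0.1002] ext [0.027 0.028] mec [0.481  0.1008] 0.016 rgb [92 90 86]
wrist [389, 257, 19, 51] ztop 0.050 mid [ 0.3857 -0.1703] ext [0.025 0.011] mec [ 0.3862 -0.1714] 0.014 rgb [93 55 66]
[ 0.50377189 -0.08095962  0.18345378]
```

To row units: 0.0372 m is 0.5952, 0.0336 m is 0.5376, -0.18 rad / 4 = -0.045.

inch_along(moves=[1, 0.5952, 0.5376, 0, 0, 0, 0, 1, 0.5952, 0.5376, 0, 0, 0, 0, 1, 0.5952, 0.5376, 0, 0, 0, 0, 1, 0.5952, 0.5376, 0, 0, 0, 0, 1, 0, 0, 0.192, 0, 0, -0.045])

```text
time: 27.82
tool_pos: [0.6551, -0.2183, 0.172]
tool_rot: [-0.0, 0.996, 0.091, -0.0]
contact_force: [0.4, 0.2, -0.6]
gripper_width: 0.997
grasp_force: 0.0
```

inch_along(moves=[1, 0, 0, 0.192, 0, 0, -0.045, 1, 0, 0, 0.192, 0, 0, -0.045, 1, 0, 0, 0.192, 0, 0, -0.045, 1, 0, 0, 0, 0, 0, 0, 1, 0, 0, 0, 0, 0, 0])

```text
time: 28.45
tool_pos: [0.6534, -0.2158, 0.1372]
tool_rot: [-0.0, 0.937, 0.351, -0.0]
contact_force: [1.6, -0.1, -0.1]
gripper_width: 0.995
grasp_force: 0.0
```

inch_along(moves=[1, 0, 0, 0, 0, 0, 0, 1, 0, 0, 0, 0, 0, 0])

```text
time: 28.7
tool_pos: [0.6539, -0.216, 0.1384]
tool_rot: [0.0, 0.936, 0.351, 0.0]
contact_force: [0.7, -1.4, 0.3]
gripper_width: 1.0
grasp_force: 0.0
```

Add to h.py:
```python
def to(x,y):
    s=manip.state(); t=np.array(s["tool_pos"]); M=q2r(s["tool_rot"])
    print("tool",t.round(4),"yaw",np.arctan2(M[1,0],M[0,0]).round(3),"need dx,dy",((np.array([x,y,t[2]])-t)@M).round(4))
```

Run:
```python
from h import *
clusters("wrist"); to(.6525,-.2155)
```

```text
wrist [168, 57, 106, 97] ztop 0.061 mid [ 0.6664 -0.1151] ext [0.059 0.059] mec [ 0.666  -0.1148] 0.0313 rgb [103  87  35]
wrist [294, 171, 49, 47] ztop 0.028 mid [ 0.653  -0.2159] ext [0.02 0.02] mec [ 0.6526 -0.2161] 0.0111 rgb [121 118 113]
wrist [34, 179, 114, 87] ztop 0.056 mid [ 0.5051 -0.082 ] ext [0.043 0.042] mec [ 0.5051 -0.0817] 0.0232 rgb [80 78 76]
wrist [195, 254, 42, 54] ztop 0.149 mid [ 0.6251 -0.1804] ext [0.016 0.021] mec [ 0.6223 -0.1813] 0.0119 rgb [25 25 26]
wrist [401, 254, 42, 54] ztop 0.149 mid [ 0.684  -0.2482] ext [0.021 0.014] mec [ 0.6835 -0.2511] 0.012 rgb [25 25 26]
wrist [372, 327, 46, 40] ztop 0.041 mid [ 0.5802 -0.3792] ext [0.022 0.006] mec [ 0.5797 -0.3802] 0.0124 rgb [89 87 83]
tool [ 0.6538 -0.216   0.1383] yaw 0.718 need dx,dy [-0.0007 -0.0012 -0.    ]
```

To row units: 0.045 m is 0.72, 0.04 m is 0.64.

inch_along(moves=[1, -0.008, -0.0112, 0.72, 0, 0, 0, 1, 0, 0, 0.64, 0, 0, 0, 1, 0, 0, 0.192, 0, 0, 0, 1, 0, 0, 0, 0, 0, 0, 1, 0, 0, 0, 0, 0, 0])

```text
time: 29.38
tool_pos: [0.6543, -0.2163, 0.0432]
tool_rot: [0.001, 0.936, 0.352, 0.001]
contact_force: [0.3, -0.1, 0.5]
gripper_width: 0.997
grasp_force: 0.0
```

inch_along(moves=[1, 0, 0, 0, 0, 0, 0, 1, 0, 0, 0, 0, 0, 0])

```text
time: 29.62
tool_pos: [0.6535, -0.216, 0.0421]
tool_rot: [0.001, 0.936, 0.352, 0.001]
contact_force: [-0.7, -1.0, -0.5]
gripper_width: 0.999
grasp_force: 0.0
```

To row units: 0.006 m is 0.096.

inch_along(moves=[1, 0, 0, 0.096, 0, 0, 0, 1, 0, 0, 0, 0, 0, 0, 0, 0, 0, 0, 0, 0, 0, 0, 0, 0, 0, 0, 0, 0, 0, 0, 0, 0, 0, 0, 0])

```text
time: 30.25
tool_pos: [0.6528, -0.2157, 0.0348]
tool_rot: [0.0, 0.936, 0.352, 0.0]
contact_force: [0.6, -0.8, -0.3]
gripper_width: 0.375
grasp_force: 0.0
```

inch_along(moves=[0, 0, 0, 0, 0, 0, 0, 0, 0, 0, 0, 0, 0, 0, 0, 0, 0, 0, 0, 0, 0, 0, 0, 0, 0, 0, 0, 0])

```text
time: 30.75
tool_pos: [0.653, -0.2158, 0.0351]
tool_rot: [0.0, 0.936, 0.352, 0.0]
contact_force: [0.9, -1.1, 1.1]
gripper_width: 0.224
grasp_force: 58.8
```

To row units: -0.06 m is -0.96, 0.18 rad / 4 = 0.045.

inch_along(moves=[0, 0, 0, -0.96, 0, 0, 0, 0, 0, 0, -0.96, 0, 0, 0, 0, 0, 0, 0, 0, 0, 0.045, 0, 0, 0, 0, 0, 0, 0.045, 0, 0, 0, 0, 0, 0, 0.045])

```text
time: 31.38
tool_pos: [0.6523, -0.2155, 0.1542]
tool_rot: [-0.0, 0.996, 0.086, -0.0]
contact_force: [0.7, 0.1, -0.1]
gripper_width: 0.227
grasp_force: 58.8
```

inch_along(moves=[0, 0, 0, 0, 0, 0, 0.045, 0, -0.592, -0.536, 0, 0, 0, 0, 0, -0.592, -0.536, 0, 0, 0, 0, 0, -0.592, -0.536, 0, 0, 0, 0, 0, -0.592, -0.536, 0, 0, 0, 0])

```text
time: 32.0
tool_pos: [0.5033, -0.0804, 0.1541]
tool_rot: [-0.0, 1.0, -0.001, -0.001]
contact_force: [0.1, 0.3, -0.5]
gripper_width: 0.225
grasp_force: 58.8
```

inch_along(moves=[0, 0, 0, 0, 0, 0, 0, 0, 0, 0, 0, 0, 0, 0, 0, 0, 0, 0, 0, 0, 0])

```text
time: 32.38
tool_pos: [0.5059, -0.0823, 0.1552]
tool_rot: [0.0, 1.0, -0.001, 0.0]
contact_force: [-0.2, 0.0, 0.3]
gripper_width: 0.225
grasp_force: 58.9
```

Run:
```python
from h import *
im,d,W,T=held(0,"t1.png"); to(.505,-.0819)
m=(np.hypot(W[...,0]-.505,W[...,1]+.082)<0.03)&(abs(W[...,2]-.057)<0.003)
P=W[m]; print("rim",m.sum(),np.percentile(P,[1,50,99],axis=0).round(4).tolist())
m=(np.hypot(T[...,0],T[...,1])<0.03)&(abs(T[...,2]-.02)<0.008)&(im.min(-1)>70)
P=T[m]; print("flange",m.sum(),np.percentile(P,[1,50,99],axis=0).round(4).tolist())
for s in(-1,1):
    q=P[P[:,1]*s>0.014]; print(s,np.median(q[:,2]))
```

```text
tool [ 0.5059 -0.0823  0.1552] yaw -0.0019 zaxis [ 8.e-04 -4.e-04 -1.e+00] F [-0.2  0.   0.3] w 0.225 gf 58.9
tool [ 0.5059 -0.0823  0.1551] yaw -0.002 need dx,dy [-0.0009 -0.0004 -0.    ]
rim 531 [[0.4928, -0.1029, 0.0543], [0.5146, -0.081, 0.0562], [0.5258, -0.0605, 0.0576]]
flange 1958 [[-0.0209, -0.0191, 0.0124], [0.0111, 0.0009, 0.0215], [0.0211, 0.0207, 0.0254]]
-1 0.021836119875415255
1 0.021532711796686213
```

View pics/t1.png

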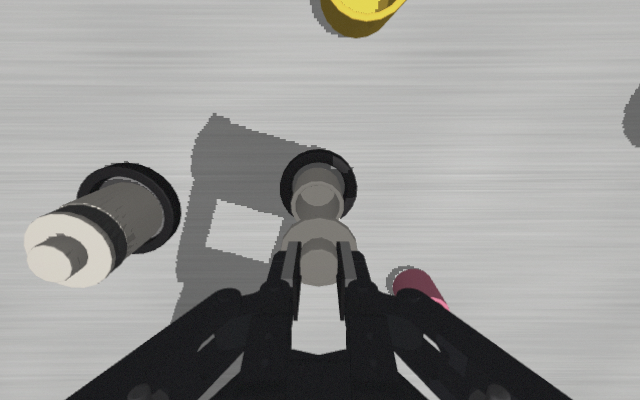

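The small lid (320,240) hangs level above the small jar (318,195). Lower.

To row units: 0.035 m is 0.56, 0.02 m is 0.32.

inch_along(moves=[0, -0.0112, 0, 0.56, 0, 0, 0, 0, 0, 0, 0.32, 0, 0, 0, 0, 0, 0, 0.176, 0, 0, 0, 0, 0, 0, 0, 0, 0, 0, 0, 0, 0, 0, 0, 0, 0])

```text
time: 33.05
tool_pos: [0.5051, -0.0819, 0.0898]
tool_rot: [0.0, 1.0, -0.001, 0.001]
contact_force: [0.1, 0.2, -0.8]
gripper_width: 0.229
grasp_force: 58.8
```

inch_along(moves=[0, 0, 0, 0, 0, 0, 0, 0, 0, 0, 0, 0, 0, 0])

```text
time: 33.3
tool_pos: [0.5047, -0.0816, 0.0895]
tool_rot: [0.0, 1.0, -0.001, 0.001]
contact_force: [1.2, -0.2, -0.6]
gripper_width: 0.224
grasp_force: 58.8
```

To row units: 0.0042 m is 0.0672.

inch_along(moves=[0, 0, 0, 0.0672, 0, 0, 0, 0, 0, 0, 0, 0, 0, 0, 0, 0, 0, 0, 0, 0, 0, 1, 0, 0, 0, 0, 0, 0, 1, 0, 0, 0, 0, 0, 0])

```text
time: 33.92
tool_pos: [0.5043, -0.0816, 0.0847]
tool_rot: [0.0, 1.0, -0.001, 0.0]
contact_force: [-0.4, 0.4, 1.2]
gripper_width: 0.644
grasp_force: 0.0
```

inch_along(moves=[1, 0, 0, 0, 0, 0, 0, 1, 0, 0, 0, 0, 0, 0, 1, 0, 0, -0.32, 0, 0, 0, 1, 0, 0, -0.96, 0, 0, 0, 1, 0, 0, -0.8, 0, 0, 0])

```text
time: 34.55
tool_pos: [0.5042, -0.0815, 0.2163]
tool_rot: [0.0, 1.0, -0.001, 0.0]
contact_force: [1.4, -0.2, 0.2]
gripper_width: 1.001
grasp_force: 0.0
```

inch_along(moves=[1, 0, 0, 0, 0, 0, 0, 1, 0, 0, 0, 0, 0, 0, 1, 0, 0, 0, 0, 0, 0])

```text
time: 34.92
tool_pos: [0.5031, -0.0812, 0.2124]
tool_rot: [-0.001, 1.0, -0.001, -0.002]
contact_force: [0.5, -0.3, -1.0]
gripper_width: 1.002
grasp_force: 0.0
```

Run:
```python
from h import *
im,d,W=clusters("wrist","f1.png"); print(manip.state()["tool_pos"])
for c,z in(((.505,-.082),.063),((.481,.101),.089)):
    m=(np.hypot(W[...,0]-c[0],W[...,1]-c[1])<0.035)&(abs(W[...,2]-z)<0.004); P=W[m]
    print("flange",np.percentile(P,[1,50,99],axis=0).round(4).tolist())
```

```text
wrist [321, 0, 75, 45] ztop 0.061 mid [ 0.6467 -0.1143] ext [0.024 0.056] mec [ 0.6581 -0.1146] 0.0293 rgb [93 79 34]
wrist [596, 70, 44, 73] ztop 0.048 mid [ 0.5651 -0.3843] ext [0.04  0.017] mec [ 0.5653 -0.3873] 0.0241 rgb [74 73 70]
wrist [287, 138, 65, 68] ztop 0.075 mid [ 0.504  -0.0821] ext [0.02 0.02] mec [ 0.5039 -0.0822] 0.0109 rgb [90 88 84]
wrist [85, 150, 116, 97] ztop 0.104 mid [0.4812 0.1006] ext [0.028 0.028] mec [0.481  0.1007] 0.0155 rgb [91 89 85]
wrist [384, 243, 33, 47] ztop 0.050 mid [ 0.391  -0.1707] ext [0.035 0.012] mec [ 0.391  -0.1757] 0.0181 rgb [97 58 68]
[ 0.5031952  -0.08120515  0.21238713]
flange [[0.4833, -0.1027, 0.0596], [0.5083, -0.0821, 0.0614], [0.5244, -0.0616, 0.0648]]
flange [[0.4518, 0.0714, 0.0854], [0.4895, 0.0924, 0.0875], [0.5103, 0.1306, 0.0919]]
```

View pics/f1.png

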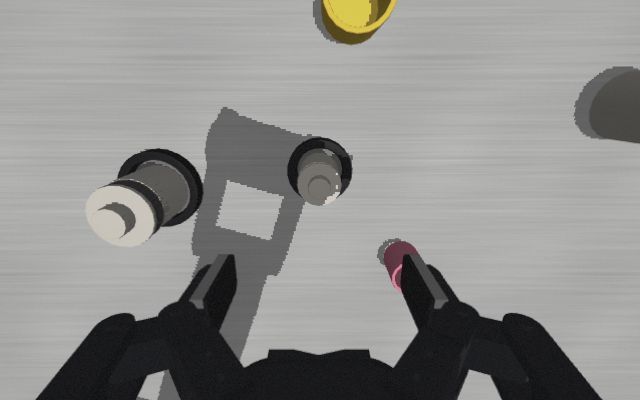

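Both sets stand closed and upright: large stack at (125,215), top z 0.104 (expected 0.105), and small stack at (320,185), top z 0.076 (expected 0.077). The gripper is clear.

```bash
python3 -c "
from plant import manip
print(manip.job_done())"
```

```text
the job is handed in; nothing more can be done
None
```

Both jar sets were made up in the required order and handed in at about 35 s; the last wrist view showed both stacks upright at their seated heights, but no verdict was returned.

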